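Feel the end float of a hand mill's shaft and take it up with the right spacer

TASK

The hand mill's shaft has too much end float. Push the shaft by its knob gently home until the collar meets the boss, then draw it gently out until you feel it come up against its stop, and note how far it travelled. Take from the rack the thickest forked spacer that this travel leaves room for and set it fully down over the shaft's square neck between boss and collar, without forcing; leave the other spacers in the rack and everything else alone.

Things in the scene. Friction and masses are not known exactly. Their poses are not given: they have to be found in the camera images.
- mill: Grey hand mill fixed to the table, 104 mm wide, 191 mm to the hopper rim. Origin under its foot, z up. Its shaft lies along the mill's own x axis, 100 mm up (y = 0); the knob end points to the mill's -x. The steel boss on its barrel, 44 mm in diameter, ends in a flat face at x = -55 mm. The hopper, 86 mm across, is centred at x = +44 mm. The shaft's outward stop is hidden inside.
- shaft: The mill's shaft; origin on the axis, axes as the mill's. It only slides along x, with about 2 N drag, stays where left and does not turn here. Its end float, from collar on boss to the hidden outward stop, is about 6, 12 or 18 mm. It starts 2 to 5 mm out. Both stops are firm (under 0.5 mm give at 10 N) and must not be loaded above 14 N.
- boss_face (a point): Point on the shaft axis in the boss's flat end face (mill x = -55 mm, z = 100 mm). Axes as the mill's; -x points out along the shaft to the knob.
- knob_mid (a point): Grip point of the black round knob on the shaft: on its axis, knob 34 mm in diameter, 44 mm long (20 mm of it beyond this point). The steel collar, 40 mm in diameter, 8 mm thick, has its inner face 32 mm from this point towards the boss. Between collar and boss the shaft is a square neck, 16 x 16 mm, sides level and upright. Moves with the shaft; axes as the mill's.
- rack: Wooden rack fixed to the table, 140 x 64 x 30 mm, origin at the centre of its underside, long side along its own x, with three slots 24 mm deep across it, each holding one spacer upright. From its -x end: thin, mid, thick.
- spacer_thin: Steel forked spacer, 5 mm thick (its own x), 40 mm wide (y), 94 mm high (z), origin under its two legs; stands upright in the rack. Slot between the legs 18 mm wide, roof 38 mm up; leg ends bevelled over 6 mm (1 mm a side in thickness, 3.5 mm into the slot). Above 60 mm a tab 22 mm wide (y) for gripping. Thickness goes along the shaft, either way round.
- spacer_thin_seat (a point): Point of this spacer, 30 mm above its origin, midway between its legs; it lies on the shaft axis when the spacer sits fully down on the square neck (slot roof on the neck). Axes as the spacer's.
- slot_thin (a point): Where the seat point of spacer_thin lies while it stands in its rack slot: rack x = -40 mm, y = 0, 36 mm above the table. Axes as the rack's.
- spacer_mid: Steel forked spacer, 11 mm thick (its own x), 40 mm wide (y), 94 mm high (z), origin under its two legs; stands upright in the rack. Slot between the legs 18 mm wide, roof 38 mm up; leg ends bevelled over 6 mm (1.5 mm a side in thickness, 3.5 mm into the slot). Above 60 mm a tab 22 mm wide (y) for gripping. Thickness goes along the shaft, either way round.
- spacer_mid_seat (a point): Point of this spacer, 30 mm above its origin, midway between its legs; it lies on the shaft axis when the spacer sits fully down on the square neck (slot roof on the neck). Axes as the spacer's.
- slot_mid (a point): Where the seat point of spacer_mid lies while it stands in its rack slot: rack x = 0 mm, y = 0, 36 mm above the table. Axes as the rack's.
- spacer_thick: Steel forked spacer, 17 mm thick (its own x), 40 mm wide (y), 94 mm high (z), origin under its two legs; stands upright in the rack. Slot between the legs 18 mm wide, roof 38 mm up; leg ends bevelled over 6 mm (1.5 mm a side in thickness, 3.5 mm into the slot). Above 60 mm a tab 22 mm wide (y) for gripping. Thickness goes along the shaft, either way round.
- spacer_thick_seat (a point): Point of this spacer, 30 mm above its origin, midway between its legs; it lies on the shaft axis when the spacer sits fully down on the square neck (slot roof on the neck). Axes as the spacer's.
- slot_thick (a point): Where the seat point of spacer_thick lies while it stands in its rack slot: rack x = 44 mm, y = 0, 36 mm above the table. Axes as the rack's.
- crank: the mill's crank, taken off and lying on the table: 120 mm steel arm with an upright wooden grip, 70 mm high; a bystander; origin at its underside.
- mug: dark blue steel mug with handle, 119 mm high; a bystander; origin at its underside.
- jar: spice jar with a dark cap, 44 mm across, 96 mm high; a bystander; origin at its underside.
- glass: small clear glass, 49 mm across, 62 mm high; a bystander; origin at its underside.
- garlic: garlic bulb, about 58 mm; a bystander; origin at its underside.
- garlic_small: smaller garlic bulb, about 51 mm; a bystander; origin at its underside.
- lime: lime, about 50 mm; a bystander; origin at its underside.
- spoon: steel table spoon, 195 mm long, lying flat; a bystander; origin at its underside.
Things that resemble listed ones, but are neither listed nor needed, are in the scene too. What is shaped like the spacer_mid but red is not meant.

How it is judged:
On the way, in this order (a step that is already met when the one before it is completed fails the run):
1. the shaft is pushed home: its collar is within 0.8 mm of the boss face (x of knob_mid in the frame of mill above -0.0878 m), for 0.1 s.
2. the shaft is drawn out to its outward stop, within 0.8 mm (distance between snap_ring_c0 and shaft_c3 below 0.0048 m), for 0.1 s.
3. the right spacer sits fully down on the square neck between boss and collar (((x of snap_ring_c0 in the frame of mill between 0.0328 and 0.0368 m and x of spacer_thin_seat in the frame of mill between -0.0607 and -0.056 m and y of spacer_thin_seat in the frame of mill between -0.003 and 0.003 m and z of spacer_thin_seat in the frame of mill between 0.096 and 0.103 m and angle between spacer_thin's own z axis and vertical below 0.1 rad and linear speed of spacer_thin below 0.02 m/s and (distance between spacer_mid_seat and slot_mid below 0.008 m and angle between spacer_mid's own z axis and vertical below 0.15 rad) and (distance between spacer_thick_seat and slot_thick below 0.008 m and angle between spacer_thick's own z axis and vertical below 0.15 rad)) or (x of snap_ring_c0 in the frame of mill between 0.0268 and 0.0308 m and x of spacer_mid_seat in the frame of mill between -0.0637 and -0.059 m and y of spacer_mid_seat in the frame of mill between -0.003 and 0.003 m and z of spacer_mid_seat in the frame of mill between 0.096 and 0.103 m and angle between spacer_mid's own z axis and vertical below 0.1 rad and linear speed of spacer_mid below 0.02 m/s and (distance between spacer_thin_seat and slot_thin below 0.008 m and angle between spacer_thin's own z axis and vertical below 0.15 rad) and (distance between spacer_thick_seat and slot_thick below 0.008 m and angle between spacer_thick's own z axis and vertical below 0.15 rad)) or (x of snap_ring_c0 in the frame of mill between 0.0208 and 0.0248 m and x of spacer_thick_seat in the frame of mill between -0.0667 and -0.062 m and y of spacer_thick_seat in the frame of mill between -0.003 and 0.003 m and z of spacer_thick_seat in the frame of mill between 0.096 and 0.103 m and angle between spacer_thick's own z axis and vertical below 0.1 rad and linear speed of spacer_thick below 0.02 m/s and (distance between spacer_thin_seat and slot_thin below 0.008 m and angle between spacer_thin's own z axis and vertical below 0.15 rad) and (distance between spacer_mid_seat and slot_mid below 0.008 m and angle between spacer_mid's own z axis and vertical below 0.15 rad)))), for 0.2 s.
At the end, for the whole second after the job is handed in: The thickest spacer with room in the felt float (5, 11 or 17 mm for about 6, 12 or 18 mm) rests between boss and collar, its seat point within 3 mm of the shaft axis, upright to 0.1 rad; the other two stand in their rack slots within 8 mm and 0.15 rad (((x of snap_ring_c0 in the frame of mill between 0.0328 and 0.0368 m and x of spacer_thin_seat in the frame of mill between -0.0607 and -0.056 m and y of spacer_thin_seat in the frame of mill between -0.003 and 0.003 m and z of spacer_thin_seat in the frame of mill between 0.096 and 0.103 m and angle between spacer_thin's own z axis and vertical below 0.1 rad and linear speed of spacer_thin below 0.02 m/s and (distance between spacer_mid_seat and slot_mid below 0.008 m and angle between spacer_mid's own z axis and vertical below 0.15 rad) and (distance between spacer_thick_seat and slot_thick below 0.008 m and angle between spacer_thick's own z axis and vertical below 0.15 rad)) or (x of snap_ring_c0 in the frame of mill between 0.0268 and 0.0308 m and x of spacer_mid_seat in the frame of mill between -0.0637 and -0.059 m and y of spacer_mid_seat in the frame of mill between -0.003 and 0.003 m and z of spacer_mid_seat in the frame of mill between 0.096 and 0.103 m and angle between spacer_mid's own z axis and vertical below 0.1 rad and linear speed of spacer_mid below 0.02 m/s and (distance between spacer_thin_seat and slot_thin below 0.008 m and angle between spacer_thin's own z axis and vertical below 0.15 rad) and (distance between spacer_thick_seat and slot_thick below 0.008 m and angle between spacer_thick's own z axis and vertical below 0.15 rad)) or (x of snap_ring_c0 in the frame of mill between 0.0208 and 0.0248 m and x of spacer_thick_seat in the frame of mill between -0.0667 and -0.062 m and y of spacer_thick_seat in the frame of mill between -0.003 and 0.003 m and z of spacer_thick_seat in the frame of mill between 0.096 and 0.103 m and angle between spacer_thick's own z axis and vertical below 0.1 rad and linear speed of spacer_thick below 0.02 m/s and (distance between spacer_thin_seat and slot_thin below 0.008 m and angle between spacer_thin's own z axis and vertical below 0.15 rad) and (distance between spacer_mid_seat and slot_mid below 0.008 m and angle between spacer_mid's own z axis and vertical below 0.15 rad)))); the robot touches nothing.
It fails at once if the shaft is forced against a stop with more than 14 N (collar on boss, or on the hidden stop) (contact force between snap_ring_c0 and shaft above 14 N or contact force between mill_c0 and shaft_c0 above 14 N).
It fails at once if a spacer is forced against the mill or its shaft with more than 25 N (contact force between any of spacer_thin, spacer_mid, spacer_thick and mill above 25 N).
It fails at once if a bystander is moved more than 30 mm (distance of any of crank, mug, jar, glass, garlic, garlic_small, lime, spoon from where it was at the start of the episode above 0.03 m).
It also fails if it takes over 58 s, if anything falls off the work surface, if the arm or the gripper's body presses on something with over 40 N, if the wrist force passes 120 N, or if a joint passes its speed limit or range.

ROBOT

A 6-joint arm with a two-finger parallel gripper is mounted at the origin on a cart in front of the work surface, level with it; the furniture and walls round the work are solid. World frame = base frame: x ahead of the robot, y to its left, z up, the work surface at z = 0. Lengths are in m, angles in rad, forces in N, time in s.
With the tool pointing down it reaches from about 0.15 to 0.775 m from the base axis. Payload 6.1 kg.
Tool frame: the origin (TCP) lies at the very end of the fingers, on their centre line; the grasp point (between the pads) lies 19 mm behind it (ctrl.tcp_to_grasp is the distance from the TCP to the grasp point, in m); z points along the fingers, y is the line along which they close (so a half turn about z gives the same grasp; the last joint's range is limited). The gripper opens to 85 mm and grips with 20 to 120 N. Pads are 22 mm wide; open, the fingers measure 114 mm over their backs; the gripper's body (76 mm by 85 mm) begins 54 mm behind the grasp point. The pads swing forward as they close: fully open they stand 13 mm farther back than shut.
Start: joints at [1.195, 0.126, -0.04, 1.405, 0, 1.571], TCP at [0.193, 0.488, 0.231] pointing down, gripper open.
Joint ranges: [-2.72, 2.72], [-0.95, 1.95], [-1.27, 1.35], [-1.78, 2.02], [-1.46, 1.47], [-3.14, 3.14]. Speed limits (rad/s): [2.39, 2.39, 3.01, 3.14, 3.14, 3.14].

INTERFACE

Orientations are given as a rotation vector (axis times angle).
In Python, from workcell import ctrl gives the robot as it stands. The module is installed in compiled form; this text tells all that it offers.
- The arm moves only by the shell command python3 -m pendant 'ROWS' [FORCE]. ROWS is a JSON object of lists of equal length, an entry for each row: "turn": the turn, a rotation vector about the tool's x, y, z in units of 5 degrees (1.0 is 5 degrees), a list of three; "linear": the shift along the tool's x, y, z in units of 60 mm (1.0 is 60 mm), a list of three; "fingers": the closure, from 0 (fully open) to 1 (shut). In form: {"turn": [[wx, wy, wz], ...], "linear": [[dx, dy, dz], ...], "fingers": [fingers, ...]}. A call has 1 to 10 rows; each row shifts and turns the commanded pose from where the row before left it, along the tool's axes as they then stand; what a row does not reach is not made up. A row lasts 1/8 s, in which the tool goes at most 62.5 mm and 10.7 degrees, less where a joint would pass 70% of its speed; a pose out of reach is approached as far as the arm can. A call is refused whole if a number of a shift passes 1 or a number of a turn 1, either way. A call with a gripper value outside its range is refused whole. The fingers move at their own pace and stop on an object; FORCE is the grip in N (left out, the last holds). Time passes only in rows, so rows that do not move let the fingers close. It gives the time, the measured TCP pose, the force, the opening and the grip force at its end, in the units of the state.
- ctrl.observe(): the state, without advancing time (a new reading comes with each control period).
- ctrl.camera(name): name is "scene" or "top" or "wrist"; returns a dict with "image" (420x560x3 uint8, red, green, blue), "K" (3x3 intrinsics, pixels), "k1" (the pictures are not rectified: a ray, as slopes to the right and down, at radius r is drawn at 1 + k1 r^2 times it, then the intrinsics apply), "R" (3x3) and "t" (3): a world point X has camera coordinates R X + t. Camera axes: x right, y down, z forward; pixel columns grow to the right and rows downward; lengths in m; the calibration is good to about 2 mm. A picture is of the moment at which its call begins. There is no depth.
- ctrl.finish_job(): hands the job in; it is judged then, once.
The state is a dict: "clock": time; "qpos": joint angles; "joint_velocities": joint speeds; "joint_torque": joint torques, N m; "position": TCP position; "tool_rot": TCP orientation; "ft_force": force on the tool from outside, world axes, zero at the start; "torque": the same for the moment, N m; "finger_gap": finger opening in m; "finger_force": force on a finger pad.
Only numpy, scipy, OpenCV 4.12 (cv2) and the standard library are available. Lean on these libraries where they do the work, as an engineer would, in place of code of your own. Each camera call takes 0.05 s, during which the arm holds its last target. There are 200 camera calls.

## Working session

There is one attempt and no reset: what is moved stays moved. The work goes in short steps, Python scripts to look and compute and a shell command to move; the robot and the scene stay as the last step left them, time stands still between calls to the robot, and variables do not carry over. Pictures are saved under pics/ and viewed, at most 10 in all, crops included, and the job is handed in when it is done.

```bash
mkdir -p pics
cat > h.py <<'E'
import numpy as np, cv2, pickle, os
from workcell import ctrl
def snap(n):
    c=ctrl.camera(n); pickle.dump(c,open(f'pics/{n}.pkl','wb'))
    cv2.imwrite(f'pics/{n}_{len(os.listdir("pics"))}.png',c['image'][:,:,::-1]); return c
def load(n): return pickle.load(open(f'pics/{n}.pkl','rb'))
def proj(c,X):
    p=np.atleast_2d(X)@np.array(c['R']).T+c['t']; s=p[:,:2]/p[:,2:]; K=np.array(c['K'])
    s=s*(1+c['k1']*(s**2).sum(1,keepdims=True)); return s*[K[0,0],K[1,1]]+K[:2,2]
def ray(c,u,v):
    K=np.array(c['K']); d=np.array([(u-K[0,2])/K[0,0],(v-K[1,2])/K[1,1]]); s=d.copy()
    for _ in range(30): s=d/(1+c['k1']*(s@s))
    R=np.array(c['R']); return -R.T@c['t'], R.T@np.array([s[0],s[1],1])
def at_z(c,u,v,z):
    o,d=ray(c,u,v); return o+d*(z-o[2])/d[2]
E
python3 - <<'E'
from h import *
a=snap('scene');b=snap('top')
im=np.vstack([a['image'],b['image']])[:,:,::-1]
for c in(a,b): print(-np.array(c['R']).T@c['t'],c['k1'],np.array(c['R'])[2])
print(ctrl.observe()); print(os.listdir('pics'))
E
```

```text
[-0.12861865  0.7092274   0.56452841] -0.008113380026274424 [ 0.62085411 -0.65668506 -0.42814123]
[ 0.49776835 -0.04707037  1.14650287] -0.10768750604576675 [ 0.05391301  0.01724194 -0.99839677]
{'clock': 0.1, 'qpos': array([ 1.19498975e+00,  1.26358508e-01, -4.05023477e-02,  1.40539259e+00,
       -2.33355102e-05,  1.57082964e+00]), 'joint_velocities': array([ 0.00135362, -0.0009795 ,  0.00284458, -0.00096703, -0.0009677 ,
        0.00013094]), 'joint_torque': array([ 3.26261788e-04, -4.36904347e+01,  3.53606844e+01,  1.36916171e-02,
       -1.40584052e-04, -2.79102318e-05]), 'position': array([0.19256122, 0.48802357, 0.2305881 ]), 'tool_rot': array([-5.86852621e-01, -3.08603911e+00,  2.25521657e-03]), 'ft_force': array([-0.59260039,  0.13040937,  1.00145611]), 'torque': array([0.01486991, 0.00653454, 0.03988069]), 'finger_force': 0.0, 'finger_gap': 0.08537111609791782}
['scene.pkl', 'scene_1.png', 'top.pkl', 'top_3.png']
```

View pics/scene_1.png

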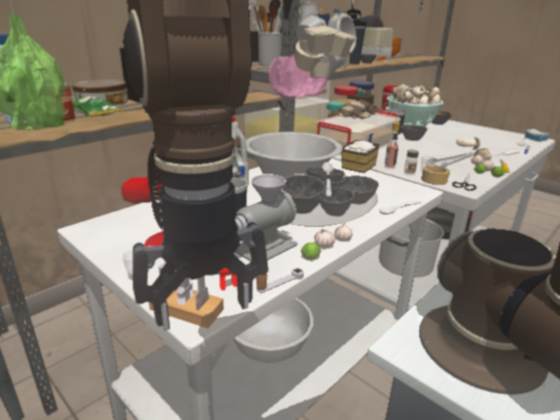

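View pics/top_3.png

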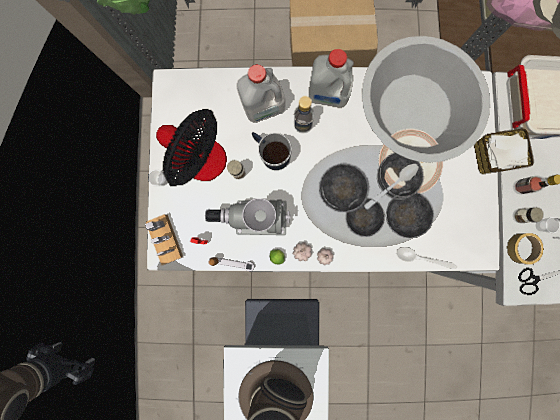

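The scene picture is largely blocked by the arm. In the top picture the mill is at (250,215) with its knob at (212,215) pointing left (+y), the rack is at (163,240), the red decoy at (200,240), and the lime and garlic at (278–325,255). I'll enlarge the mill and rack.

Run:
```python
from h import *
b=load('top')['image'][:,:,::-1]
cv2.imwrite('pics/c1.png',cv2.resize(b[190:280,140:300],None,fx=5,fy=5,interpolation=cv2.INTER_CUBIC))
c=load('top')
for p in [(205,215),(277,213),(150,222),(165,219),(180,259),(163,263)]: print(p,at_z(c,*p,0.1).round(3),at_z(c,*p,0.03).round(3))
```

```text
(205, 215) [0.545 0.195 0.1  ] [0.548 0.211 0.03 ]
(277, 213) [ 0.551 -0.006  0.1  ] [ 0.554 -0.003  0.03 ]
(150, 222) [0.525 0.352 0.1  ] [0.526 0.379 0.03 ]
(165, 219) [0.533 0.309 0.1  ] [0.536 0.333 0.03 ]
(180, 259) [0.422 0.264 0.1  ] [0.417 0.285 0.03 ]
(163, 263) [0.41  0.313 0.1  ] [0.404 0.337 0.03 ]
```

View pics/c1.png

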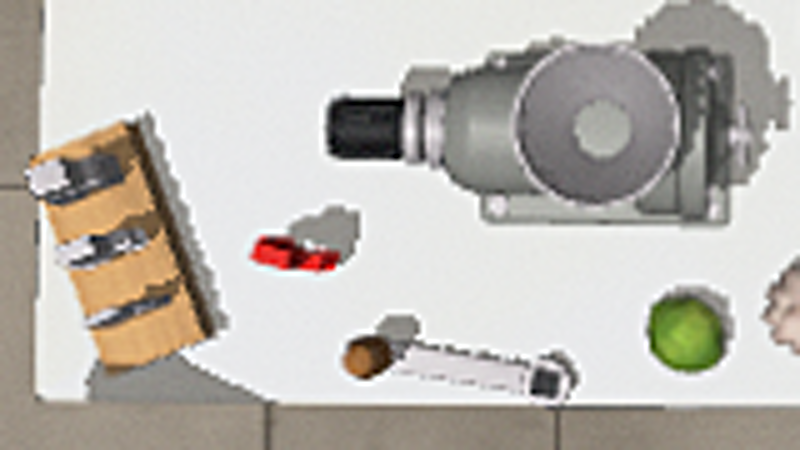

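The crop shows the rack's three spacers at (85,175) thick, (105,245) mid and (130,308) thin. The red decoy stands off the rack at (295,255), and the knob spans (327–405,128). I'll turn these into poses.

```bash
cat >> h.py <<'E'
from scipy.spatial.transform import Rotation as Ro
def goto(p,yaw):
    """total units: shift in present tool axes; then turn about tool z so that tool y has world yaw (deg, mod 180)"""
    s=ctrl.observe(); R=Ro.from_rotvec(s['tool_rot']).as_matrix()
    d=R.T@(np.array(p)-s['position'])/0.06
    cur=np.degrees(np.arctan2(R[1,1],R[0,1])); dy=(yaw-cur+90)%180-90
    print('shift',d.round(2),'turn z',round(-dy/5,2),'curyaw',round(cur,1),'pos',s['position'].round(4))
E
python3 - <<'E'
from h import *
c=load('top')
P=lambda x,y,z:at_z(c,140+x/5,190+y/5,z)
h=P(598,125,.191); k=P(332,128,.1); k2=P(403,128,.1)
print('hopper',h,'knob end',k,k2); d=h-k; yaw=np.degrees(np.arctan2(d[1],d[0])); print('mill yaw',yaw, 'axial dist',np.hypot(*d[:2]))
print('-> expected end to hopper ~ .044+.087+.02+(2..5)mm=.153-.156')
# rack top corners z=.03
q=[P(215,335,.03),P(105,370,.03),P(30,165,.03),P(130,120,.03)]
print(np.round(q,3)); ctr=np.mean(q,0); print('rack',ctr, [np.linalg.norm(q[i]-q[(i+1)%4]).round(3) for i in range(4)])
for a,b in((0,3),(1,2)): e=q[b]-q[a]; print(np.degrees(np.arctan2(e[1],e[0])))
for p in [(35,178),(65,250),(92,318)]: print('tab top',P(*p,.1).round(3))
print('decoy',P(260,255,.09),P(330,262,0.0)); goto([.548,.16,.26],0)
E
```

```text
hopper [0.54114089 0.03432901 0.191     ] knob end [0.54320222 0.19080263 0.1       ] [0.54331608 0.15083233 0.1       ]
mill yaw -90.75475173080731 axial dist 0.1564871974253828
-> expected end to hopper ~ .044+.087+.02+(2..5)mm=.153-.156
[[0.423 0.276 0.03 ]
 [0.401 0.343 0.03 ]
 [0.523 0.391 0.03 ]
 [0.551 0.33  0.03 ]]
rack [0.47450704 0.33497817 0.03      ] [np.float64(0.07), np.float64(0.131), np.float64(0.067), np.float64(0.139)]
22.871036019055943
21.60603697417991
tab top [0.514 0.361 0.1  ]
tab top [0.474 0.343 0.1  ]
tab top [0.436 0.326 0.1  ]
decoy [0.47202484 0.23324896 0.09      ] [0.46589844 0.21375216 0.        ]
shift [-7.52 -2.91 -0.49] turn z 13.69 curyaw 68.5 pos [0.1926 0.488  0.2306]
```

```bash
python3 -m pendant '{"turn":[[0,0,0],[0,0,0],[0,0,0],[0,0,0],[0,0,0],[0,0,0],[0,0,0],[0,0,0],[0,0,0],[0,0,0]],"linear":[[0,0,-0.5],[-0.83,-0.32,-0.06],[-0.83,-0.32,-0.06],[-0.83,-0.32,-0.06],[-0.83,-0.32,-0.06],[-0.83,-0.32,-0.06],[-0.83,-0.32,-0.06],[-0.83,-0.32,-0.06],[-0.83,-0.32,-0.06],[-0.83,-0.32,-0.06]],"fingers":[0,0,0,0,0,0,0,0,0,0]}' 20; python3 -m pendant '{"turn":[[0,0,1],[0,0,1],[0,0,1],[0,0,1],[0,0,1],[0,0,1],[0,0,1],[0,0,1],[0,0,1],[0,0,1]],"linear":[[0,0,0],[0,0,0],[0,0,0],[0,0,0],[0,0,0],[0,0,0],[0,0,0],[0,0,0],[0,0,0],[0,0,0]],"fingers":[0,0,0,0,0,0,0,0,0,0]}'
python3 -m pendant '{"turn":[[0,0,1],[0,0,1],[0,0,1],[0,0,0.85]],"linear":[[0,0,0],[0,0,0],[0,0,0],[0,0,0]],"fingers":[0,0,0,0]}'
python3 - <<'E'
from h import *
snap('wrist');c=snap('scene'); goto([.543,.16,.12],-0.75)
w=load('wrist'); print(w['K'],w['R'].round(3),-w['R'].T@w['t'])
pts=[[.543,.19,.1],[.542,.11,.1],[.541,.034,.191]]; print(proj(w,pts),proj(c,pts)); print(os.listdir('pics'))
E
```

```text
clock: 1.35
position: [0.5472, 0.1617, 0.2934]
tool_rot: [-0.587, -3.086, 0.0]
ft_force: [0.5, 1.1, 0.6]
finger_gap: 0.0849
finger_force: 0.0
clock: 2.6
position: [0.546, 0.1631, 0.2932]
tool_rot: [-1.839, -2.546, 0.001]
ft_force: [0.1, 0.0, -0.3]
finger_gap: 0.0854
finger_force: 0.0
clock: 3.1
position: [0.546, 0.1631, 0.2932]
tool_rot: [-2.239, -2.203, 0.001]
ft_force: [0.0, -0.5, 0.3]
finger_gap: 0.0855
finger_force: 0.0
shift [-0.05 -0.05  2.89] turn z -0.01 curyaw -0.8 pos [0.5461 0.1631 0.2932]
[[348.35935357   0.         279.23585091]
 [  0.         348.35935357 213.55846481]
 [  0.           0.           1.        ]] [[ 1.    -0.015 -0.001]
 [-0.014 -0.948  0.319]
 [-0.005 -0.319 -0.948]] [0.54842924 0.24536838 0.435431  ]
[[274.713802   157.18371763]
 [275.20504593 234.28745397]
 [274.44895402 355.73117256]] [[220.36845359 233.17472735]
 [246.33460252 222.48780589]
 [269.23094884 180.23375401]]
['scene.pkl', 'scene_1.png', 'scene_7.png', 'wrist_6.png', 'c1.png', 'top.pkl', 'wrist.pkl', 'top_3.png']
```

Run:
```python
from h import *
w=load('wrist')['image'][:,:,::-1]; s=load('scene')['image'][:,:,::-1]
a=cv2.resize(w[110:380,180:380],None,fx=2,fy=2,interpolation=cv2.INTER_CUBIC)
b=cv2.resize(s[170:330,130:330],None,fx=2,fy=2,interpolation=cv2.INTER_CUBIC)
im=np.zeros((540,800,3),np.uint8); im[:540,:400]=a; im[:320,400:]=b
cv2.imwrite('pics/c2.png',im)
```

```text
(no output)
```

View pics/c2.png

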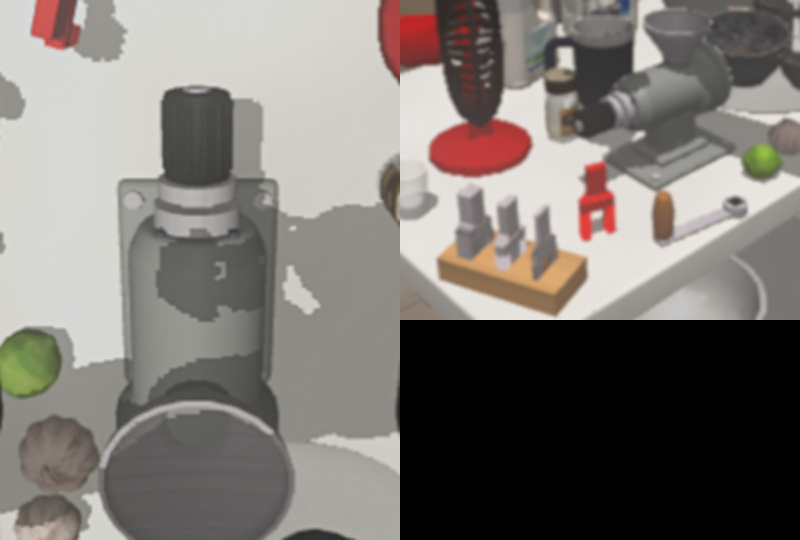

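The wrist view shows the knob centred at crop x 197 (pixel 278.5), its outer end at row 154, and the collar and boss at rows 200–215. The scene view shows three steel spacers in the rack and the red decoy standing alone at crop (597,200). I'll work out the grasp position.

Run:
```python
from h import *
w=load('wrist')
W=lambda x,y,z:at_z(w,180+x/2,110+y/2,z).round(4)
print('knob end top/mid',W(197,92,.1),W(197,92,.112),'knob in',W(197,178,.1)); print('knob edges',W(161,130,.1),W(233,130,.1))
print('collar',W(155,183,.1),W(238,183,.1),W(155,199,.1)); print('boss',W(153,209,.1),W(241,209,.1)); print('hopper',W(101,475,.191),W(292,475,.191))
# scene cross-check
c=load('scene')
for p in [(470,190),(509,199),(543,209)]: print('tab top',at_z(c,130+(p[0]-400)/2,170+p[1]/2,.1).round(3))
```

```text
knob end top/mid [0.5467 0.1911 0.1   ] [0.5467 0.193  0.112 ] knob in [0.546 0.148 0.1  ]
knob edges [0.5287 0.1727 0.1   ] [0.564  0.1722 0.1   ]
collar [0.5249 0.1457 0.1   ] [0.5665 0.1451 0.1   ] [0.5246 0.1373 0.1   ]
boss [0.5234 0.1319 0.1   ] [0.5681 0.1313 0.1   ]
hopper [0.5036 0.0431 0.191 ] [0.5852 0.042  0.191 ]
tab top [0.515 0.355 0.1  ]
tab top [0.475 0.336 0.1  ]
tab top [0.437 0.322 0.1  ]
```

```bash
python3 -m pendant '{"turn":[[0,0,0],[0,0,0],[0,0,0],[0,0,0],[0,0,0],[0,0,0]],"linear":[[0.08,0,0.6],[0,0,0.6],[0,0,0.6],[0,0,0.6],[0,0,0.6],[0,0,0.52]],"fingers":[0,0,0,0,0,0]}' 20; python3 -m pendant '{"turn":[[0,0,0],[0,0,0],[0,0,0],[0,0,0],[0,0,0],[0,0,0],[0,0,0],[0,0,0]],"linear":[[0,0,0],[0,0,0],[0,0,0],[0,0,0],[0,0,0],[0,0,0],[0,0,0],[0,0,0]],"fingers":[0.3,0.5,1,1,1,1,1,1]}' 20
```

```text
clock: 3.95
position: [0.5457, 0.1677, 0.0808]
tool_rot: [-2.234, -2.208, 0.002]
ft_force: [-0.0, 0.2, 0.5]
finger_gap: 0.0858
finger_force: 0.0
clock: 4.95
position: [0.5448, 0.1683, 0.0844]
tool_rot: [-2.234, -2.206, 0.0]
ft_force: [-8.4, 1.2, 7.8]
finger_gap: 0.0331
finger_force: 22.1
```

```bash
python3 -m pendant '{"turn":[[0,0,0],[0,0,0],[0,0,0]],"linear":[[0,-0.015,-0.04],[0,0,0],[0,0,0]],"fingers":[1,1,1]}' 20; python3 -m pendant '{"turn":[[0,0,0],[0,0,0],[0,0,0],[0,0,0],[0,0,0]],"linear":[[-0.005,0,0],[-0.005,0,0],[-0.005,0,0],[-0.005,0,0],[0,0,0]],"fingers":[1,1,1,1,1]}' 20
```

```text
clock: 5.32
position: [0.5448, 0.1681, 0.0846]
tool_rot: [-2.235, -2.206, 0.001]
ft_force: [-2.9, 2.0, -7.1]
finger_gap: 0.0334
finger_force: 22.7
clock: 5.95
position: [0.5447, 0.1666, 0.0846]
tool_rot: [-2.236, -2.206, 0.002]
ft_force: [-4.9, 1.1, -7.2]
finger_gap: 0.0334
finger_force: 22.7
```

```bash
python3 -m pendant '{"turn":[[0,0,0],[0,0,0],[0,0,0],[0,0,0],[0,0,0],[0,0,0]],"linear":[[-0.005,-0.008,0.02],[-0.005,0,0],[-0.005,0,0],[-0.005,0,0],[0,0,0],[0,0,0]],"fingers":[1,1,1,1,1,1]}' 20
```

```text
clock: 6.7
position: [0.5448, 0.1657, 0.0846]
tool_rot: [-2.236, -2.206, -0.001]
ft_force: [-4.5, 2.4, -1.0]
finger_gap: 0.0332
finger_force: 23.1
```

```bash
python3 -m pendant '{"turn":[[0,0,0],[0,0,0],[0,0,0],[0,0,0],[0,0,0]],"linear":[[-0.005,0,0],[-0.005,0,0],[-0.005,0,0],[0,0,0],[0,0,0]],"fingers":[1,1,1,1,1]}' 20
```

```text
clock: 7.32
position: [0.5447, 0.1647, 0.0845]
tool_rot: [-2.236, -2.206, -0.001]
ft_force: [-5.5, 1.9, -0.8]
finger_gap: 0.0333
finger_force: 23.1
```

```bash
python3 -m pendant '{"turn":[[0,0,0],[0,0,0],[0,0,0],[0,0,0]],"linear":[[-0.005,0,0],[-0.005,0,0],[0,0,0],[0,0,0]],"fingers":[1,1,1,1]}' 20
```

```text
clock: 7.82
position: [0.5448, 0.1642, 0.0846]
tool_rot: [-2.236, -2.206, -0.001]
ft_force: [-5.6, 1.8, -2.1]
finger_gap: 0.0329
finger_force: 23.1
```

```bash
python3 -m pendant '{"turn":[[0,0,0],[0,0,0],[0,0,0],[0,0,0]],"linear":[[-0.005,0,0],[-0.005,0,0],[0,0,0],[0,0,0]],"fingers":[1,1,1,1]}' 20
```

```text
clock: 8.32
position: [0.5448, 0.1637, 0.0845]
tool_rot: [-2.236, -2.206, -0.001]
ft_force: [-5.0, 1.8, -1.7]
finger_gap: 0.0333
finger_force: 23.1
```

```bash
python3 -m pendant '{"turn":[[0,0,0],[0,0,0],[0,0,0],[0,0,0]],"linear":[[-0.005,0,0],[-0.005,0,0],[0,0,0],[0,0,0]],"fingers":[1,1,1,1]}' 20
```

```text
clock: 8.82
position: [0.5447, 0.1637, 0.0845]
tool_rot: [-2.235, -2.206, -0.003]
ft_force: [-5.5, 5.5, -2.0]
finger_gap: 0.0333
finger_force: 23.1
```

```bash
python3 -m pendant '{"turn":[[0,0,0],[0,0,0],[0,0,0]],"linear":[[-0.005,0,0],[0,0,0],[0,0,0]],"fingers":[1,1,1]}' 20
```

```text
clock: 9.2
position: [0.5448, 0.1637, 0.0846]
tool_rot: [-2.235, -2.206, -0.003]
ft_force: [-6.4, 5.3, -3.6]
finger_gap: 0.0329
finger_force: 23.1
```

```bash
python3 -m pendant '{"turn":[[0,0,0],[0,0,0],[0,0,0],[0,0,0],[0,0,0],[0,0,0],[0,0,0],[0,0,0]],"linear":[[0.015,0,0],[0.015,0,0],[0.015,0,0],[0.015,0,0],[0.015,0,0],[0.015,0,0],[0.01,0,0],[0,0,0]],"fingers":[1,1,1,1,1,1,1,1]}' 20
```

```text
clock: 10.2
position: [0.5448, 0.1677, 0.0845]
tool_rot: [2.236, 2.205, -0.001]
ft_force: [-5.1, -1.4, -1.3]
finger_gap: 0.033
finger_force: 23.2
```

```bash
python3 -m pendant '{"turn":[[0,0,0],[0,0,0],[0,0,0],[0,0,0]],"linear":[[0.006,0,0],[0.006,0,0],[0.006,0,0],[0,0,0]],"fingers":[1,1,1,1]}' 20
```

```text
clock: 10.7
position: [0.5448, 0.1688, 0.0845]
tool_rot: [2.236, 2.205, -0.001]
ft_force: [-6.0, -2.3, -1.1]
finger_gap: 0.0334
finger_force: 23.2
```

```bash
python3 -m pendant '{"turn":[[0,0,0],[0,0,0],[0,0,0],[0,0,0]],"linear":[[0.008,0,0],[0.008,0,0],[0.006,0,0],[0,0,0]],"fingers":[1,1,1,1]}' 20
```

```text
clock: 11.2
position: [0.5449, 0.1701, 0.0845]
tool_rot: [2.236, 2.205, -0.001]
ft_force: [-5.7, -2.2, -1.9]
finger_gap: 0.0333
finger_force: 23.2
```

```bash
python3 -m pendant '{"turn":[[0,0,0],[0,0,0],[0,0,0],[0,0,0]],"linear":[[0.006,0,0],[0.006,0,0],[0,0,0],[0,0,0]],"fingers":[1,1,1,1]}' 20
```

```text
clock: 11.7
position: [0.5449, 0.1708, 0.0845]
tool_rot: [2.236, 2.205, -0.001]
ft_force: [-5.2, -1.3, -1.2]
finger_gap: 0.0329
finger_force: 23.2
```

```bash
python3 -m pendant '{"turn":[[0,0,0],[0,0,0],[0,0,0],[0,0,0],[0,0,0]],"linear":[[0.015,0,0],[0.015,0,0],[0.015,0,0],[0.015,0,0],[0,0,0]],"fingers":[1,1,1,1,1]}' 20
```

```text
clock: 12.32
position: [0.5449, 0.1745, 0.0846]
tool_rot: [2.236, 2.205, -0.001]
ft_force: [-5.5, -1.2, -0.8]
finger_gap: 0.0334
finger_force: 23.2
```

```bash
python3 -m pendant '{"turn":[[0,0,0],[0,0,0],[0,0,0],[0,0,0]],"linear":[[0.008,0,0],[0.008,0,0],[0.004,0,0],[0,0,0]],"fingers":[1,1,1,1]}' 20
```

```text
clock: 12.82
position: [0.545, 0.1756, 0.0846]
tool_rot: [2.236, 2.205, -0.001]
ft_force: [-4.9, -0.6, -1.5]
finger_gap: 0.0329
finger_force: 23.2
```

```bash
python3 -m pendant '{"turn":[[0,0,0],[0,0,0],[0,0,0],[0,0,0]],"linear":[[0.006,0,0],[0.006,0,0],[0,0,0],[0,0,0]],"fingers":[1,1,1,1]}' 20
```

```text
clock: 13.32
position: [0.5449, 0.1761, 0.0846]
tool_rot: [2.236, 2.204, -0.001]
ft_force: [-5.6, -3.4, -0.5]
finger_gap: 0.033
finger_force: 23.2
```

```bash
python3 -m pendant '{"turn":[[0,0,0],[0,0,0],[0,0,0],[0,0,0]],"linear":[[0.006,0,0],[0.006,0,0],[0,0,0],[0,0,0]],"fingers":[1,1,1,1]}' 20
```

```text
clock: 13.82
position: [0.5449, 0.1762, 0.0845]
tool_rot: [2.236, 2.203, -0.003]
ft_force: [-6.0, -4.8, -0.2]
finger_gap: 0.0334
finger_force: 23.3
```

```bash
python3 -m pendant '{"turn":[[0,0,0],[0,0,0],[0,0,0]],"linear":[[0.005,0,0],[0,0,0],[0,0,0]],"fingers":[1,1,1]}' 20
```

```text
clock: 14.2
position: [0.545, 0.1762, 0.0845]
tool_rot: [2.235, 2.203, -0.004]
ft_force: [-6.4, -6.0, 0.1]
finger_gap: 0.0332
finger_force: 23.3
```

Travel is 12.5 mm (home at y = 0.1637, stop at y = 0.1762), so the mid spacer (11 mm) is the one. I'll ease off the stop, release, and go over the rack.

```bash
python3 -m pendant '{"turn":[[0,0,0],[0,0,0],[0,0,0],[0,0,0],[0,0,0],[0,0,0],[0,0,0],[0,0,0],[0,0,0],[0,0,0]],"linear":[[-0.015,-0.01,0],[0,0,0],[0,0,0],[0,0,0],[0,0,-0.5],[0,0,-0.75],[0,0,-0.75],[0,0,-0.75],[0.9,-0.38,0],[0.9,-0.38,0]],"fingers":[1,1,0.3,0.3,0.3,0.5,0.65,0.65,0.65,0.65]}' 20; python3 -m pendant '{"turn":[[0,0,0],[0,0,-1],[0,0,-1],[0,0,-1],[0,0,-1],[0,0,-0.5],[0,0,0]],"linear":[[0.9,-0.38,0],[0,0,0],[0,0,0],[0,0,0],[0,0,0],[0,0,0],[0,0,0]],"fingers":[0.65,0.65,0.65,0.65,0.65,0.65,0.65]}'
python3 - <<'E'
from h import *
w=snap('wrist'); goto([.475,.338,.25],22)
for z in (.1,): print(proj(w,[[.475,.338,z],[.515,.355,z],[.437,.322,z]]))
cv2.imwrite('pics/c3.png',cv2.resize(w['image'][60:360,100:500,::-1],None,fx=2,fy=2,interpolation=cv2.INTER_CUBIC))
E
```

```text
clock: 15.45
position: [0.501, 0.2872, 0.2502]
tool_rot: [2.238, 2.203, 0.006]
ft_force: [0.5, 0.2, -0.4]
finger_gap: 0.0302
finger_force: 0.0
clock: 16.32
position: [0.4786, 0.3406, 0.2492]
tool_rot: [1.763, 2.599, 0.002]
ft_force: [-0.2, -0.2, 0.5]
finger_gap: 0.0297
finger_force: 0.0
shift [-0.02 -0.07 -0.01] turn z -0.06 curyaw 21.7 pos [0.4785 0.3405 0.2491]
[[272.62403957 197.353127  ]
 [322.63505891 196.28580932]
 [225.25138849 198.22565055]]
```

View pics/c3.png

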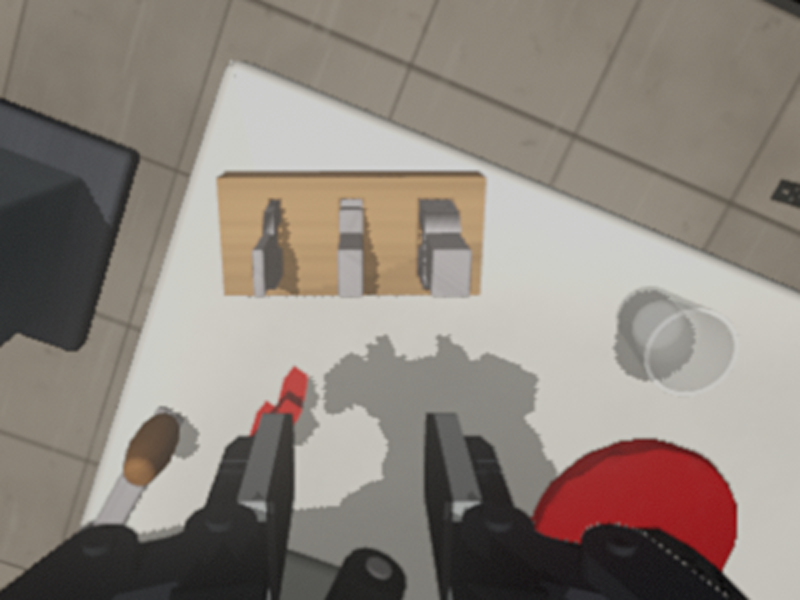

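The wrist view shows the three steel spacers in the rack, left to right: thin at crop (262,270), mid at (351,271) and thick at (450,265). The red decoy, at (290,395), is off the rack. The mid one is the middle slot of the rack and is steel.

Run:
```python
from h import *
w=load('wrist')
W=lambda x,y,z:at_z(w,100+x/2,60+y/2,z).round(4)
m=W(351,271,.1); print('mid',m,'thin',W(260,271,.1),'thick',W(450,264,.1),'tab ends',W(351,247,.1),W(351,296,.1)); 
l,r=W(340,285,.1),W(362,285,.1); print('thickness',np.linalg.norm(l-r))
q=[W(218,176,.03),W(485,174,.03),W(225,296,.03),W(480,296,.03)];print(np.round(q,3),np.mean(q,0),np.degrees(np.arctan2(*(q[1]-q[0])[1::-1])))
goto([m[0],m[1],.068],22)
```

```text
mid [0.4767 0.3405 0.1   ] thin [0.44   0.3259 0.1   ] thick [0.5153 0.3593 0.1   ] tab ends [0.4728 0.3504 0.1   ] [0.4809 0.3299 0.1   ]
thickness 0.009600520819205554
[[0.401 0.344 0.03 ]
 [0.528 0.396 0.03 ]
 [0.425 0.284 0.03 ]
 [0.554 0.335 0.03 ]] [0.477  0.3396 0.03  ] 22.203478532057396
shift [ 0.01 -0.03  3.02] turn z -0.06 curyaw 21.7 pos [0.4785 0.3405 0.2491]
```

```bash
python3 -m pendant '{"turn":[[0,0,-0.06],[0,0,0],[0,0,0],[0,0,0],[0,0,0],[0,0,0],[0,0,0],[0,0,0],[0,0,0],[0,0,0]],"linear":[[0.01,-0.03,0.6],[0,0,0.6],[0,0,0.6],[0,0,0.5],[0,0,0.4],[0,0,0.3],[0,0,0],[0,0,0],[0,0,0],[0,0,0]],"fingers":[0.65,0.65,0.65,0.65,0.65,0.65,1,1,1,1]}' 40
```

```text
clock: 17.62
position: [0.4758, 0.3399, 0.0689]
tool_rot: [-1.756, -2.604, 0.001]
ft_force: [-4.9, -2.3, -1.7]
finger_gap: 0.0099
finger_force: 41.8
```

```bash
python3 -m pendant '{"turn":[[0,0,0],[0,0,0],[0,0,0],[0,0,0],[0,0,0],[0,0,0],[0,0,0]],"linear":[[0,-0.01,0],[0,0,-0.2],[0,0,-0.3],[0,0,-0.5],[0,0,-0.7],[0,0,-0.7],[0,0,-0.5]],"fingers":[1,1,1,1,1,1,1]}' 40
python3 - <<'E'
from h import *
goto([.5453,.139,.24],89.2)
E
```

```text
clock: 18.5
position: [0.477, 0.3407, 0.2468]
tool_rot: [1.755, 2.603, 0.009]
ft_force: [-0.7, -0.1, -0.7]
finger_gap: 0.0106
finger_force: 41.9
shift [-3.54 -0.21  0.11] turn z -13.44 curyaw 22.0 pos [0.477  0.3407 0.2468]
```

```bash
python3 -m pendant '{"turn":[[0,0,0],[0,0,0],[0,0,0],[0,0,0],[0,0,-1],[0,0,-1],[0,0,-1],[0,0,-1],[0,0,-1],[0,0,-1]],"linear":[[-0.88,-0.05,0],[-0.88,-0.05,0],[-0.88,-0.05,0],[-0.88,-0.05,0],[0,0,0],[0,0,0],[0,0,0],[0,0,0],[0,0,0],[0,0,0]],"fingers":[1,1,1,1,1,1,1,1,1,1]}' 40; python3 -m pendant '{"turn":[[0,0,-1],[0,0,-1],[0,0,-1],[0,0,-1],[0,0,-1],[0,0,-1],[0,0,-1],[0,0,-0.45],[0,0,0]],"linear":[[0,0,0],[0,0,0],[0,0,0],[0,0,0],[0,0,0],[0,0,0],[0,0,0],[0,0,0],[0,0,0]],"fingers":[1,1,1,1,1,1,1,1,1]}' 40;  python3 - <<'E'
from h import *
goto([.5445,.1397,.196],89.2)
E
```

```text
clock: 19.75
position: [0.545, 0.1397, 0.2446]
tool_rot: [1.017, 2.969, 0.003]
ft_force: [0.4, 0.1, -1.3]
finger_gap: 0.0104
finger_force: 41.9
clock: 20.88
position: [0.5447, 0.1397, 0.2443]
tool_rot: [0.021, 3.138, 0.001]
ft_force: [0.7, -0.5, -2.0]
finger_gap: 0.0103
finger_force: 41.9
shift [ 0.01 -0.    0.8 ] turn z 0.01 curyaw 89.2 pos [0.5447 0.1397 0.2443]
```

```bash
python3 -m pendant '{"turn":[[0,0,0],[0,0,0],[0,0,0]],"linear":[[0,0,0.45],[0,0,0.3],[0,0,0]],"fingers":[1,1,1]}' 40;  python3 - <<'E'
from h import *
w=snap('wrist'); s=snap('scene')
print(proj(w,[[.5445-.022,.1335,.1],[.5445-.02,.146,.1],[.5445,.1397,.13]]).round(1)); print(proj(s,[[.545,.14,.1]]))
a=cv2.resize(w['image'][140:340,180:380,::-1],None,fx=2.5,fy=2.5,interpolation=cv2.INTER_CUBIC)
b=cv2.resize(s['image'][170:270,200:300,::-1],None,fx=3,fy=3,interpolation=cv2.INTER_CUBIC)
im=np.zeros((500,800,3),np.uint8); im[:,:500]=a; im[:300,500:]=b; cv2.imwrite('pics/c4.png',im)
E
```

```text
clock: 21.25
position: [0.5435, 0.1394, 0.1971]
tool_rot: [-0.021, -3.14, 0.001]
ft_force: [-0.4, 0.5, -0.7]
finger_gap: 0.0106
finger_force: 41.9
[[269.9 186.3]
 [287.6 188.8]
 [279.  230.7]]
[[236.19813018 225.9922926 ]]
```

View pics/c4.png

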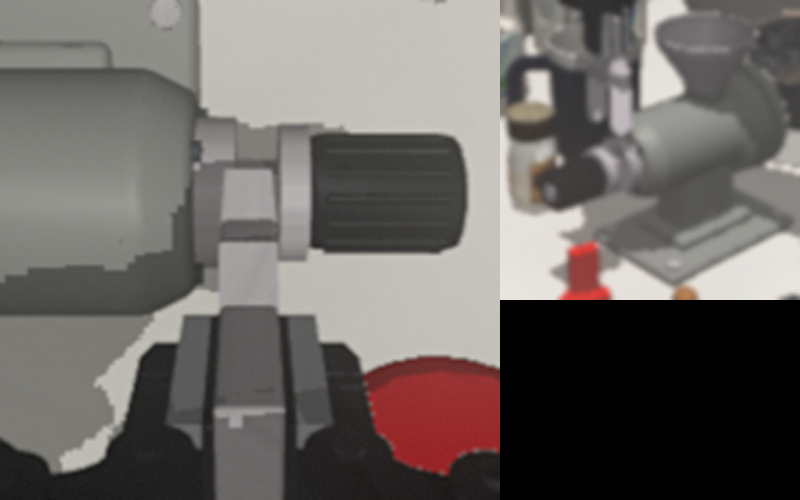

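The wrist view shows the spacer's leg ends at crop x about 221–275, with the boss face at about 237 and the collar's inner face at about 281. The gap looks about 3 mm further out (+y) than the spacer. I'll measure the edges properly.

Run:
```python
from h import *
w=load('wrist'); g=cv2.cvtColor(w['image'],cv2.COLOR_RGB2GRAY).astype(int)
for v in (190,193,196,200,204,240): print(v,'from 255:',g[v,255:312].tolist())
print('spacer rows')
for v in (210,215,235,245): print(v,g[v,262:300].tolist())
print(-w['R'].T@w['t'],w['R'].round(3).tolist())
```

```text
190 from 255: [99, 91, 87, 102, 116, 121, 118, 118, 119, 118, 118, 117, 118, 118, 118, 117, 118, 118, 114, 113, 124, 126, 125, 128, 152, 179, 185, 185, 184, 184, 173, 152, 146, 147, 147, 140, 122, 112, 109, 110, 109, 110, 110, 110, 110, 110, 107, 107, 117, 126, 128, 127, 127, 131, 156, 184, 189]
193 from 255: [99, 91, 92, 117, 129, 130, 128, 129, 129, 129, 130, 129, 130, 130, 130, 130, 130, 129, 123, 117, 125, 126, 126, 127, 125, 125, 126, 125, 126, 126, 126, 126, 127, 128, 126, 119, 102, 111, 120, 121, 121, 120, 120, 121, 121, 121, 121, 122, 124, 124, 120, 108, 97, 93, 88, 84, 84]
196 from 255: [95, 81, 76, 86, 92, 111, 134, 138, 137, 137, 137, 137, 136, 138, 137, 137, 138, 137, 130, 118, 124, 127, 126, 126, 126, 126, 127, 127, 126, 126, 127, 127, 127, 127, 127, 116, 103, 117, 134, 137, 136, 135, 135, 135, 136, 136, 136, 136, 120, 76, 55, 55, 60, 59, 60, 60, 60]
200 from 255: [101, 90, 88, 86, 81, 92, 126, 148, 150, 149, 149, 150, 150, 150, 149, 150, 151, 150, 137, 115, 123, 125, 126, 126, 125, 126, 127, 126, 126, 126, 127, 127, 126, 126, 126, 115, 100, 125, 147, 150, 148, 148, 147,
[... 789 characters left out ...]
 135, 165, 168, 167, 166, 167, 166, 167]
215 [113, 113, 113, 114, 114, 113, 119, 139, 158, 162, 162, 163, 162, 161, 161, 161, 160, 163, 163, 163, 163, 162, 162, 161, 162, 162, 155, 132, 106, 107, 141, 175, 180, 179, 178, 178, 178, 178]
235 [102, 103, 101, 101, 100, 95, 85, 81, 86, 83, 81, 80, 80, 82, 84, 80, 79, 79, 79, 81, 76, 78, 79, 80, 78, 78, 83, 89, 88, 103, 138, 153, 154, 153, 153, 153, 153, 153]
245 [84, 85, 83, 83, 88, 123, 158, 162, 162, 161, 161, 161, 160, 161, 161, 162, 161, 160, 159, 158, 156, 155, 155, 156, 158, 159, 160, 161, 165, 173, 182, 183, 182, 182, 182, 182, 182, 182]
[0.46253531 0.14082143 0.33952651] [[0.012, 1.0, 0.0], [0.948, -0.011, 0.318], [0.318, -0.004, -0.948]]
```

```bash
python3 -m pendant '{"turn":[[0,0,0],[0,0,0],[0,0,0],[0,0,0],[0,0,0]],"linear":[[-0.01,0.035,0],[0,0,0.1],[0,0,0.1],[0,0,0.1],[0,0,0]],"fingers":[1,1,1,1,1]}' 40
```

```text
clock: 21.98
position: [0.544, 0.1415, 0.1789]
tool_rot: [-0.02, -3.14, 0.001]
ft_force: [-0.1, 0.4, -1.3]
finger_gap: 0.0105
finger_force: 41.9
```

Bevels are inside the gap with no force. I'll continue down slowly.

```bash
python3 -m pendant '{"turn":[[0,0,0],[0,0,0],[0,0,0],[0,0,0]],"linear":[[0,0,0.03],[0,0,0.03],[0,0,0.03],[0,0,0]],"fingers":[1,1,1,1]}' 40
```

```text
clock: 22.48
position: [0.5444, 0.1417, 0.1742]
tool_rot: [-0.02, -3.141, 0.0]
ft_force: [-0.3, -0.5, -0.9]
finger_gap: 0.0104
finger_force: 41.9
```

```bash
python3 -m pendant '{"turn":[[0,0,0],[0,0,0],[0,0,0],[0,0,0]],"linear":[[0,0,0.04],[0,0,0.04],[0,0,0.04],[0,0,0]],"fingers":[1,1,1,1]}' 40
```

```text
clock: 22.98
position: [0.5443, 0.1416, 0.1668]
tool_rot: [-0.02, -3.141, 0.0]
ft_force: [0.3, 0.3, -1.5]
finger_gap: 0.0104
finger_force: 41.9
```

```bash
python3 -m pendant '{"turn":[[0,0,0],[0,0,0],[0,0,0],[0,0,0]],"linear":[[0,0,0.05],[0,0,0.05],[0,0,0.05],[0,0,0]],"fingers":[1,1,1,1]}' 40
```

```text
clock: 23.48
position: [0.5442, 0.1416, 0.1577]
tool_rot: [-0.02, -3.141, 0.0]
ft_force: [0.4, -0.1, -1.9]
finger_gap: 0.0103
finger_force: 41.9
```

```bash
python3 -m pendant '{"turn":[[0,0,0],[0,0,0],[0,0,0],[0,0,0]],"linear":[[0,0,0.05],[0,0,0.05],[0,0,0.05],[0,0,0]],"fingers":[1,1,1,1]}' 40
```

```text
clock: 23.98
position: [0.5443, 0.1416, 0.1487]
tool_rot: [-0.02, -3.141, 0.0]
ft_force: [-0.6, -0.3, -0.3]
finger_gap: 0.0104
finger_force: 41.9
```

```bash
python3 -m pendant '{"turn":[[0,0,0],[0,0,0],[0,0,0],[0,0,0]],"linear":[[0,0,0.06],[0,0,0.06],[0,0,0.05],[0,0,0]],"fingers":[1,1,1,1]}' 40
```

```text
clock: 24.48
position: [0.5442, 0.1416, 0.1385]
tool_rot: [-0.02, -3.141, 0.0]
ft_force: [-1.2, 0.4, -1.2]
finger_gap: 0.0104
finger_force: 41.9
```

```bash
python3 -m pendant '{"turn":[[0,0,0],[0,0,0],[0,0,0],[0,0,0]],"linear":[[0,0,0.02],[0,0,0.02],[0,0,0.02],[0,0,0]],"fingers":[1,1,1,1]}' 40
```

```text
clock: 24.98
position: [0.5444, 0.1417, 0.1352]
tool_rot: [-0.02, -3.141, 0.0]
ft_force: [0.1, -0.2, -1.5]
finger_gap: 0.0102
finger_force: 41.9
```

Free so far. I expect it to seat near z = 0.133.

```bash
python3 -m pendant '{"turn":[[0,0,0],[0,0,0],[0,0,0],[0,0,0]],"linear":[[0,0,0.015],[0,0,0.015],[0,0,0.01],[0,0,0]],"fingers":[1,1,1,1]}' 40
```

```text
clock: 25.48
position: [0.5444, 0.1417, 0.1328]
tool_rot: [-0.02, -3.141, 0.0]
ft_force: [0.8, -0.7, -1.0]
finger_gap: 0.0106
finger_force: 41.9
```

```bash
python3 -m pendant '{"turn":[[0,0,0],[0,0,0],[0,0,0]],"linear":[[0,0,0.01],[0,0,0.01],[0,0,0]],"fingers":[1,1,1]}' 40
```

```text
clock: 25.85
position: [0.5445, 0.1417, 0.1318]
tool_rot: [0.02, 3.141, 0.0]
ft_force: [0.1, -0.6, -1.3]
finger_gap: 0.0104
finger_force: 42.1
```

```bash
python3 -m pendant '{"turn":[[0,0,0],[0,0,0],[0,0,0]],"linear":[[0,0,0.01],[0,0,0.01],[0,0,0]],"fingers":[1,1,1]}' 40
```

```text
clock: 26.22
position: [0.5445, 0.1417, 0.1317]
tool_rot: [0.02, 3.14, 0.0]
ft_force: [-3.6, -0.2, 6.9]
finger_gap: 0.0107
finger_force: 43.2
```

```bash
python3 -m pendant '{"turn":[[0,0,0],[0,0,0],[0,0,0]],"linear":[[0,0,0.006],[0,0,0.006],[0,0,0]],"fingers":[1,1,1]}' 40
```

```text
clock: 26.6
position: [0.5446, 0.1417, 0.1316]
tool_rot: [0.02, 3.14, 0.001]
ft_force: [-4.8, -1.3, 11.2]
finger_gap: 0.0109
finger_force: 43.8
```

Seated at about 11 N with the TCP at z = 0.1317. I'll ease off, open just a little because the barrel is close, and rise.

```bash
python3 -m pendant '{"turn":[[0,0,0],[0,0,0],[0,0,0],[0,0,0],[0,0,0],[0,0,0]],"linear":[[0,0,-0.025],[0,0,0],[0,0,0],[0,0,0],[0,0,0],[0,0,0]],"fingers":[1,1,0.8,0.8,0.8,0.8]}' 20
```

```text
clock: 27.35
position: [0.5444, 0.1417, 0.1311]
tool_rot: [-0.02, -3.141, 0.0]
ft_force: [0.6, -0.0, -0.7]
finger_gap: 0.0172
finger_force: 0.0
```

```bash
python3 -m pendant '{"turn":[[0,0,0],[0,0,0],[0,0,0],[0,0,0],[0,0,0],[0,0,0]],"linear":[[0,0,-0.1],[0,0,-0.3],[0,0,-0.5],[0,0,-0.8],[0,0,-0.3],[0,0,0]],"fingers":[0.8,0.8,0.8,0.8,0.8,0.8]}' 20
python3 - <<'E'
from h import *
w=snap('wrist'); s=snap('scene')
a=cv2.resize(w['image'][100:340,160:400,::-1],None,fx=2,fy=2,interpolation=cv2.INTER_CUBIC)
b=cv2.resize(s['image'][170:330,140:300,::-1],None,fx=2,fy=2,interpolation=cv2.INTER_CUBIC)
im=np.zeros((480,800,3),np.uint8); im[:,:480]=a; im[:320,480:]=b; cv2.imwrite('pics/c5.png',im)
E
```

```text
clock: 28.1
position: [0.5453, 0.1419, 0.2532]
tool_rot: [0.02, 3.138, 0.002]
ft_force: [-0.4, 0.5, -0.1]
finger_gap: 0.017
finger_force: 0.0
```

View pics/c5.png

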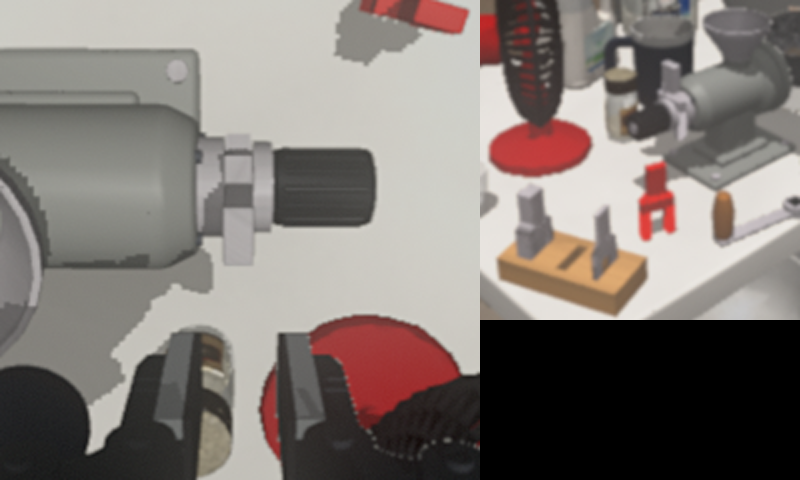

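The spacer stands upright between boss and collar (wrist crop (238,200)). The thin and thick spacers are still in the rack, and nothing else has moved.

```bash
python3 -c "
from workcell import ctrl
print(ctrl.finish_job())"
```

```text
the job is handed in; nothing more can be done
None
```

The shaft travelled 12.5 mm from home to its stop, so I set the mid (11 mm) spacer fully down on the neck between boss and collar, left the other two in the rack and handed in the job; no verdict was returned.

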